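# Switch the ball divider to its other tray

### The arm

A 6-joint arm with a two-finger parallel gripper is mounted at the origin on the work surface. World frame = base frame: x ahead of the robot, y to its left, z up, the work surface at z = 0. Lengths are in mm, angles in degrees, forces in N, time in s.
With the tool pointing down it reaches from about 350 to 850 mm from the base axis. Payload 8.1 kg.
Tool frame: the origin (TCP) lies where the fingers leave the gripper's body, on its centre line; the fingertips stand 73 mm ahead of it and the grasp point (between the pads) lies 54 mm ahead of it; z points along the fingers, y is the line along which they close (so a half turn about z gives the same grasp; the last joint's range is limited). The gripper opens to 85 mm and grips with 20 to 120 N. Pads are 22 mm wide; open, the fingers measure 114 mm over their backs; the gripper's body (76 mm by 85 mm) begins 54 mm behind the grasp point. The pads swing forward as they close: fully open they stand 13 mm farther back than shut.
Start: joints at [-70.726, 7.471, 85.268, -0, 87.261, -4.893], TCP at [245.662, -547.409, 303.892] pointing down, gripper open.
Joint ranges: [-169.43, 169.43], [-51.17, 129.36], [1.28, 143.12], [-76.62, 256.62], [0, 156.53], [-152.29, 152.29]. Speed limits (degrees/s): [136.94, 136.94, 159.86, 180, 180, 180].

### API

Orientations are given as [roll, pitch, yaw] about the fixed x, y, z axes, in that order (R = Rz(yaw) Ry(pitch) Rx(roll)).
In Python, from bench import sense, optics, r gives the robot as it stands.
- The arm moves only by the tool servo_tool, never from a script. Its argument "plan" is a list that holds one entry, the list of rows, each a list of 5 numbers: the shift along the world's x, y, z in m, then the turn about the world's z in degrees, then the finger opening in m, from 0 to 0.0854. A call has 1 to 10 rows; each row shifts and turns the commanded pose from where the row before left it; what a row does not reach is not made up. A row lasts 1/10 s, in which the tool goes at most 50 mm and 8.59 degrees, less where a joint would pass 70% of its speed; a pose out of reach is approached as far as the arm can. A call is refused whole if a number of a shift passes 0.05 or a number of a turn 8.59, either way. A call with a gripper value outside its range is refused whole. The fingers move at their own pace and stop on an object; "force" is the grip in N (left out, the last holds). Time passes only in rows, so rows that do not move let the fingers close. It gives the time, the measured TCP pose, the force, the opening and the grip force at its end, in the units of the state.
- sense(): the state, without advancing time (a new reading comes with each control period).
- optics.snapshot(name): name is "scene" or "side" or "wrist"; returns a dict with "frame" (400x640x3 uint8, blue, green, red), "fx", "fy", "cx", "cy" (pixels), "cam_to_world" (4x4, takes a point from camera to world coordinates). Camera axes: x right, y down, z forward; pixel columns grow to the right and rows downward; lengths in mm; the calibration is good to about 2 mm. A picture is of the moment at which its call begins. There is no depth.
- r.hand_in(): hands the job in; it is judged then, once.
The state is a dict: "time": time; "joint_pos": joint angles; "qd": joint speeds; "joint_efforts": joint torques, N m; "tool_pos": TCP position; "tcp_rot": TCP orientation; "ft_force": force on the tool from outside, world axes, zero at the start; "wrist_torque": the same for the moment, N m; "finger_gap": finger opening in mm; "grip_force": force on a finger pad.
Only numpy, scipy, OpenCV 4.12 (cv2) and the standard library are available. Lean on these libraries where they do the work, as an engineer would, in place of code of your own. Each camera call takes 0.05 s, during which the arm holds its last target. There are 200 camera calls.

### The job

The blue seesaw gate of the ball divider leans towards one of the two trays. Without gripping anything, rock the gate over its pivot with your fingertips until it leans fully to the other tray, then push the red feed-stop knob aside towards the green tray as far as it goes, so that the three porcelain balls roll down the other chute and come to rest in that tray. Do not touch or lift the balls, and leave the bottle, the cup and the brush where they are.

Things in the scene. Friction and masses are not known exactly. Their poses are not given: they have to be found in the camera images.
- divider: Fixed plywood and aluminium ball divider, turned by up to 23 degrees. Origin: on the table below the middle of the gate's pivot. +y points to the green tray, -y to the yellow tray, +x to the feeder, z up. The gate is in the middle; chutes lead from its two ends down to the trays.
- screen_top (a point): Top middle of the fixed upright clear screen, 76 mm wide along the divider's y and 4 mm thick, 40 mm to the divider's -x from the gate's middle; 154 mm above the table.
- feeder_lip (a point): Lower end of the feeder's floor, 132 mm above the table. The feeder is an open trough, 36 mm wide, walls 24 mm high, that rises from here along the divider's +x, 145 mm long, to 157 mm at its upper end.
- gate (a joint): Tilt of the blue seesaw gate about the divider's x axis, pivot 100 mm above the table. +0.3 rad (stop): leans down to the green tray (green end low); -0.3 rad (stop): leans down to the yellow tray. It starts at either. It is top-heavy and flips by itself once past 0, and rests on its stops by its weight (about 0.05 N m, so under 1.5 N on an end rocks it).
- gate_end_green (a point): Point on the upper face of the gate plate, in the middle of its width, 78 mm from the pivot towards the green tray (the plate ends 7 mm further). The end's height runs from about 85 mm (low) to 131 mm (raised). Rails along both long sides are 14 mm high over the plate.
- gate_end_yellow (a point): The same point at the gate's other end, towards the yellow tray.
- gate_weight (a point): Top centre of the brass weight (26 mm diameter, 26 mm tall) on an upright arm fixed to the gate in front of the clear screen, 52 mm to the divider's -x from the gate's middle, 94 mm above the pivot. It leans the same way as the gate, swinging 28 mm to each side.
- stop (a joint): Travel of the red feed stop, m: 0 shut across the feeder, 0.042 fully open. It slides along the divider's +y (to the green tray) with about 1.5 N of friction and stays where it is left; the balls are free from about 0.03.
- stop_knob (a point): Top centre of the red feed stop's knob (20 mm diameter, 18 mm tall, on a 14 mm steel post whose foot is 59 mm below this point), 240 mm above the table; the stop's red plate (30 mm wide) blocks the feeder below the post. The first ball touches the plate on its +x side; the balls' tops are 163 to 171 mm above the table.
- tray_green (a point): Centre of the green tray's cork floor, 8 mm above the table. Inside 104 x 120 mm; walls 34 to 40 mm high, the outer one 90 mm.
- tray_yellow (a point): Centre of the yellow tray's cork floor, same size.
- ball0_center (a point): Centre of a white porcelain ball, 24 mm diameter, first in the feeder.
- ball1_center (a point): Centre of the second such ball.
- ball2_center (a point): Centre of the third such ball.
- bottle: Loose amber bottle, 46 mm diameter, 100 mm tall, origin under its middle. Leave alone.
- jar: Loose blue ceramic cup, 66 mm diameter, 60 mm tall, origin under its middle. Leave alone.
- brush: Loose brush lying on the table, along its own x. Leave alone.
Mind the look-alikes: they are no part of the job. Leave any purple look-alike of the part that bears ball2_center alone.

How it is judged:
By the outcome, as a careful person would: the job done as asked, in the order asked, and still so for the second after the job is handed in, with the robot touching nothing.
It also fails if it takes over 35 s, if anything falls off the work surface, if the arm or the gripper's body presses on something with over 40 N, if the wrist force passes 120 N, or if a joint passes its speed limit or range.

## Working session

There is one attempt and no reset: what is moved stays moved. The work goes in short steps, Python scripts to look and compute and a tool call to move; the robot and the scene stay as the last step left them, time stands still between calls to the robot, and variables do not carry over. Pictures are saved under pics/ and viewed, at most 10 in all, crops included, and the job is handed in when it is done.

Besides the shell and the picture viewer there is one more tool, called after ">>>" as name(argument=value, ...), one argument or row to a line, values as JSON. servo_tool: Moves the arm, as the interface text tells. Its arguments: {"type":"object","properties":{"plan":{"type":"array"},"force":{"type":"number"}},"required":["plan"]}

```bash
mkdir -p pics; cat > h.py <<'E'
import numpy as np, cv2, pickle
from bench import sense, optics, r
def snap(n,f):
    s=optics.snapshot(n); cv2.imwrite(f'pics/{f}.png',s['frame']); pickle.dump(s,open(f'pics/{f}.pkl','wb')); return s
def ray(s,u,v):
    M=np.array(s['cam_to_world']); d=M[:3,:3]@np.array([(u-s['cx'])/s['fx'],(v-s['cy'])/s['fy'],1]); return M[:3,3],d/np.linalg.norm(d)
def atz(s,u,v,z):
    o,d=ray(s,u,v); return o+d*(z-o[2])/d[2]
def tri(s1,p1,s2,p2):
    o1,d1=ray(s1,*p1);o2,d2=ray(s2,*p2)
    t=np.linalg.lstsq(np.c_[d1,-d2],o2-o1,rcond=None)[0]; a=o1+t[0]*d1;b=o2+t[1]*d2; return (a+b)/2,np.linalg.norm(a-b)
def proj(s,p):
    q=np.linalg.inv(np.array(s['cam_to_world']))@np.r_[p,1]; return s['fx']*q[0]/q[2]+s['cx'],s['fy']*q[1]/q[2]+s['cy']
def load(f): return pickle.load(open(f'pics/{f}.pkl','rb'))
E
python3 - <<'E'
from h import *
for n in('scene','side'):
    s=snap(n,n+'0'); print(n,s['fx'],np.round(s['cam_to_world'],2).tolist())
print(sense())
E
```

```text
scene 463.00884033103586 [[0.3, 0.55, -0.78, 1273.24], [0.95, -0.18, 0.24, -190.22], [-0.01, -0.81, -0.58, 695.9], [0.0, 0.0, 0.0, 1.0]]
side 438.9253872524711 [[0.96, -0.19, 0.22, 324.38], [-0.29, -0.68, 0.68, -715.47], [0.01, -0.71, -0.7, 964.09], [0.0, 0.0, 0.0, 1.0]]
{'time': 0.1, 'joint_pos': array([-7.07254738e+01,  7.51036232e+00,  8.53248434e+01,  2.52808599e-04,
        8.72620590e+01, -4.89285271e+00]), 'qd': array([-0.06284914, -0.15409617, -0.19735851,  0.04056981, -0.01217191,
        0.00118785]), 'joint_efforts': array([ 6.50832612e-05, -5.70952678e+01, -5.01941621e+01, -2.58861710e-04,
        8.16697022e-03, -8.79532035e-05]), 'tool_pos': array([ 245.53754091, -547.03486771,  302.93631094]), 'tcp_rot': array([-1.79903111e+02, -8.54754281e-03,  2.41673594e+01]), 'ft_force': array([-0.12691077,  1.10769837, -0.46954029]), 'wrist_torque': array([-0.0223798 ,  0.02508952, -0.07609975]), 'grip_force': 0.0, 'finger_gap': 85.90856839320153}
```

View pics/scene0.png

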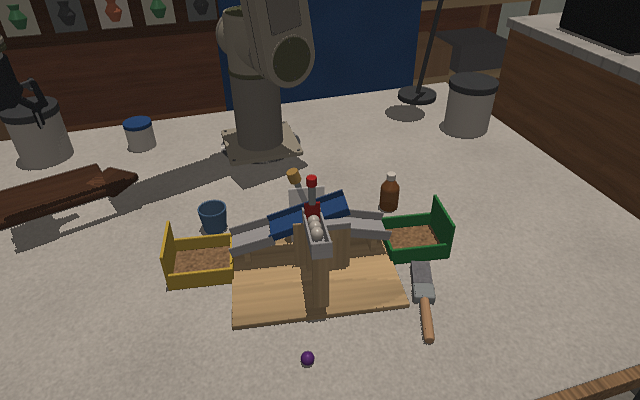

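View pics/side0.png

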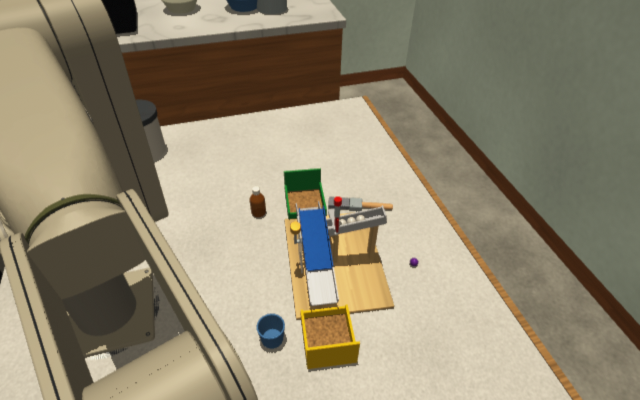

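The scene shows the gate's green end raised (348,198) and the brass weight at (293,174) on the yellow side, so the gate leans to yellow and must go to green. The three white balls in the feeder (316,228) are the real ones. The purple ball at (307,358) is a look-alike on the table.

```bash
python3 - <<'E'
from h import *
a=load('scene0')['frame'][160:280,220:400]; b=load('side0')['frame'][170:320,270:400]
A=cv2.resize(a,None,fx=4.4,fy=4.4,interpolation=cv2.INTER_CUBIC)
cv2.imwrite('pics/c1.png',A)
cv2.imwrite('pics/c2.png',cv2.resize(b,None,fx=4,fy=4,interpolation=cv2.INTER_CUBIC))
E
```

```text
(no output)
```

View pics/c1.png

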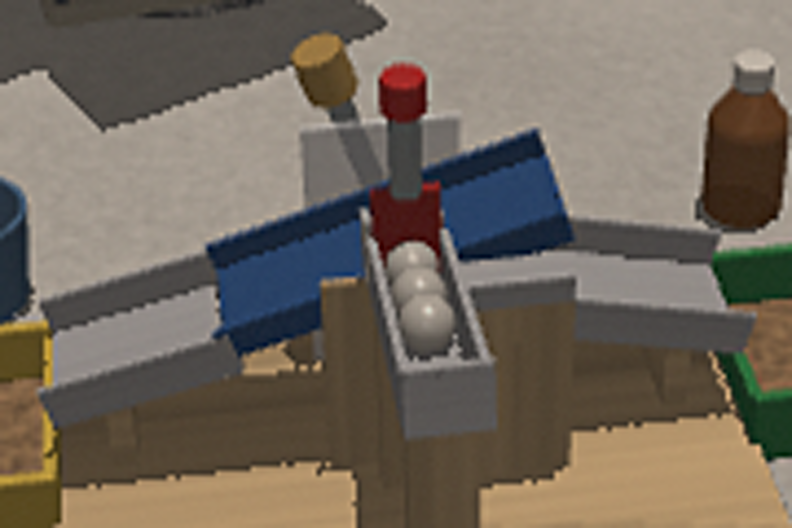

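View pics/c2.png

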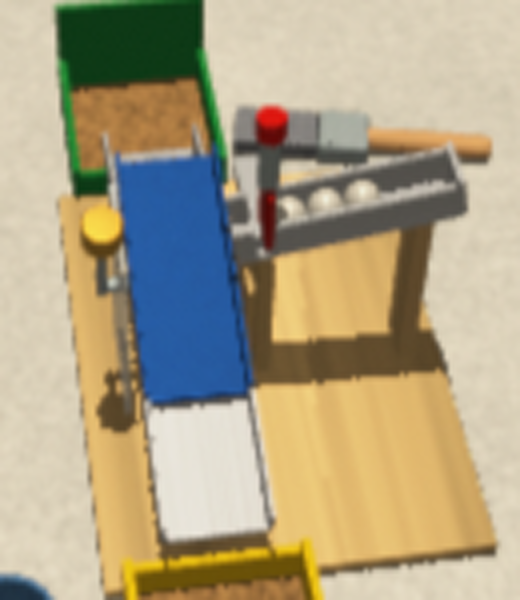

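The crops confirm the parts. The knob top is at scene (311,177) and side (338,199). The weight top is at scene (292,170) and side (296,225). The screen's top edge runs over scene (289,190)–(324,187).

```bash
python3 - <<'E'
from h import *
S=load('scene0');D=load('side0')
a=lambda x,y:(220+x/4.4,160+y/4.4)
b=lambda x,y:(270+x/4,170+y/4)
k=tri(S,a(402,74),D,b(272,116)); w=tri(S,a(316,45),D,b(102,222))
print('knob',k,atz(S,*a(402,74),240),atz(D,*b(272,116),240)); print('weight',w,atz(S,*a(316,45),190),atz(D,*b(102,222),190))
e1,e2=atz(S,*a(302,133),154),atz(S,*a(458,118),154)
print('screen',e1,e2,np.linalg.norm(e1-e2)); d=e2-e1;print('yaw',np.degrees(np.arctan2(-d[0],d[1])))
yaw=np.arctan2(-d[0],d[1])
R=np.array([[np.cos(yaw),-np.sin(yaw)],[np.sin(yaw),np.cos(yaw)]])
for y in(yaw,yaw-.05,yaw+.05):
  R=np.array([[np.cos(y),-np.sin(y)],[np.sin(y),np.cos(y)]])
  print('yaw',np.degrees(y),'org screen',((e1+e2)/2)[:2]-R@[-40,0],'org weight',w[0][:2]-R@[-52,-27.8],'knob in div',R.T@(k[0][:2]-(w[0][:2]-R@[-52,-27.8])))
# feeder top end bottom edge corners & base board
f=[atz(S,*a(x,y_),z) for x,y_,z in((398,372,181),(492,358,181))];print('feeder end',f)
E
```

```text
knob (array([591.5247933 ,  -3.31038126, 239.09368156]), np.float64(1.0309596271915817)) [592.27045687  -3.1679491  240.        ] [591.1857965   -4.90206989 240.        ]
weight (array([482.42178296, -14.65282884, 190.26446429]), np.float64(1.1868768885343735)) [481.28783427 -13.98969874 190.        ] [482.53881415 -15.19109161 190.        ]
screen [498.41938459 -26.77048022 154.        ] [508.86666669  46.72883256 154.        ] 74.2380945530406
yaw -8.089899450716503
yaw -8.089899450716503 org screen [543.2449649    4.35010815] org weight [537.81650627   5.55273051] knob in div [54.42108449 -1.21672032]
yaw -10.954688426370618 org screen [542.91413664   2.37787099] org weight [538.75713437   2.75889657] knob in div [52.95947561  4.0688949 ]
yaw -5.225110475062387 org screen [543.47680893   6.33641504] org weight [536.73742022   8.29606108] knob in div [55.61669608 -6.56877989]
feeder end [array([704.87912625, -38.6085964 , 181.        ]), array([708.07073535,  -1.89413893, 181.        ])]
```

The points agree: the divider origin is about (541, 4.5), its yaw about -8.5°, and the knob is about 54 mm along the divider's +x. I'll close the fingers, align the tool, and approach on the yellow side of the weight.

>>> servo_tool(
  plan=[
    [[0.02,0.04,0,-8.2,0],[0.02,0.04,0,-8.2,0],[0.02,0.04,0,-8.2,0],[0.02,0.04,0,-8.2,0],[0.022,0.044,0,0,0],[0.022,0.044,0,0,0],[0.022,0.044,0,0,0],[0.022,0.044,0,0,0],[0.022,0.044,0,0,0],[0.022,0.044,0,0,0]],
  ],
  force=40,
)

```text
time: 1.1
tool_pos: [458.0, -121.4, 303.7]
tcp_rot: [180.0, 0.0, -8.6]
ft_force: [1.9, -0.5, 0.2]
finger_gap: 0.3
grip_force: 0.0
```

>>> servo_tool(
  plan=[
    [[0.01,0.023,0,0,0],[0.009,0.02,0,0,0],[0,0.012,-0.02,0,0],[0,0,-0.02,0,0],[0,0,-0.017,0,0],[0,0,0,0,0]],
  ],
)

```text
time: 1.7
tool_pos: [475.0, -67.8, 243.8]
tcp_rot: [-180.0, 0.3, -8.6]
ft_force: [-0.5, 0.3, -0.1]
finger_gap: 0.1
grip_force: 0.0
```

```bash
python3 - <<'E'
from h import *
S=snap('scene','s1');D=snap('side','d1');t=sense();print(t['tool_pos'],t['ft_force'])
p=t['tool_pos']-[0,0,73]
a=S['frame'][120:260,200:390];b=D['frame'][150:300,240:400]
A=cv2.resize(a,(400,295),interpolation=cv2.INTER_CUBIC);B=cv2.resize(b,(315,295),interpolation=cv2.INTER_CUBIC)
cv2.imwrite('pics/m1.png',np.hstack([A,B]));print(proj(S,p),proj(D,p))
E
```

```text
[476.40503766 -68.35462265 246.81168185] [0.55431488 0.10712879 0.97375016]
(np.float64(265.93245231782373), np.float64(180.02156612915985)) (np.float64(298.7952359781722), np.float64(246.7813441885344))
```

View pics/m1.png

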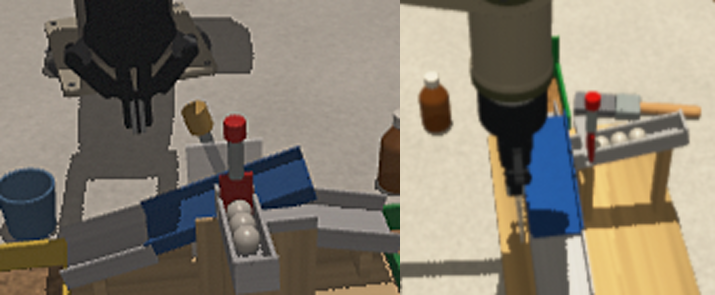

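The fingertips are where the projection predicts, at scene (265,181), beside the weight at (294,176). Now I'll push towards green.

>>> servo_tool(
  plan=[
    [[0.002,0.012,0,0,0],[0.002,0.012,0,0,0],[0.001,0.008,0,0,0],[0.001,0.006,0,0,0],[0.001,0.006,0,0,0],[0.001,0.006,0,0,0],[0.001,0.006,0,0,0],[0.001,0.005,0,0,0],[0,0,0,0,0],[0,0,0,0,0]],
  ],
)

```text
time: 2.8
tool_pos: [486.7, -7.4, 246.8]
tcp_rot: [180.0, 0.0, -8.6]
ft_force: [0.0, 0.7, 0.2]
finger_gap: -0.2
grip_force: 0.0
```

```bash
python3 - <<'E'
from h import *
S=snap('scene','s2');D=snap('side','d2');t=sense();print(t['tool_pos'],t['ft_force'])
a=S['frame'][120:260,200:390];b=D['frame'][150:300,240:400]
A=cv2.resize(a,(400,295),interpolation=cv2.INTER_CUBIC);B=cv2.resize(b,(315,295),interpolation=cv2.INTER_CUBIC)
cv2.imwrite('pics/m2.png',np.hstack([A,B]))
E
```

```text
[486.63220999  -7.60159091 246.8444063 ] [-0.66801014 -0.06917693  0.4173942 ]
```

View pics/m2.png

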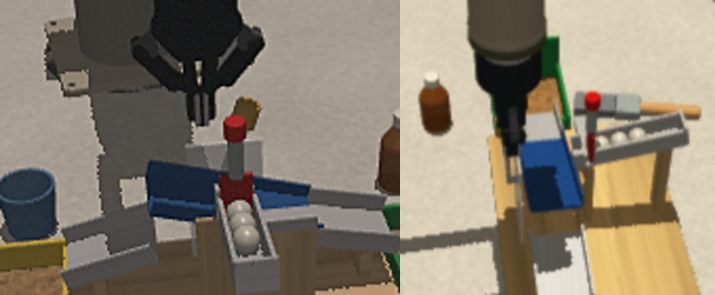

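The gate has flipped: the weight is now at crop (247,110) on the green side and the green end is low. Next I retreat upwards and go to the yellow side of the knob.

>>> servo_tool(
  plan=[
    [[0,-0.008,0.03,0,0],[0,-0.015,0.03,0,0],[0.018,-0.02,0,0,0],[0.03,0,0,0,0],[0.03,0,0,0,0],[0.02,0,-0.007,0,0],[0,0,-0.007,0,0],[0,0,0,0,0],[0,0,0,0,0]],
  ],
)

```text
time: 3.8
tool_pos: [583.8, -50.5, 292.5]
tcp_rot: [180.0, 0.1, -8.6]
ft_force: [0.7, -0.2, -0.7]
finger_gap: 0.0
grip_force: 0.0
```

```bash
python3 - <<'E'
from h import *
S=snap('scene','s3');D=snap('side','d3');t=sense();print(t['tool_pos'],t['ft_force'])
a=S['frame'][100:260,200:390];b=D['frame'][130:300,240:400]
A=cv2.resize(a,(418,352),interpolation=cv2.INTER_CUBIC);B=cv2.resize(b,(331,352),interpolation=cv2.INTER_CUBIC)
cv2.imwrite('pics/m3.png',np.hstack([A,B]))
E
```

```text
[584.17150938 -50.45847344 293.48011396] [0.52449674 0.35717385 0.2892539 ]
```

View pics/m3.png

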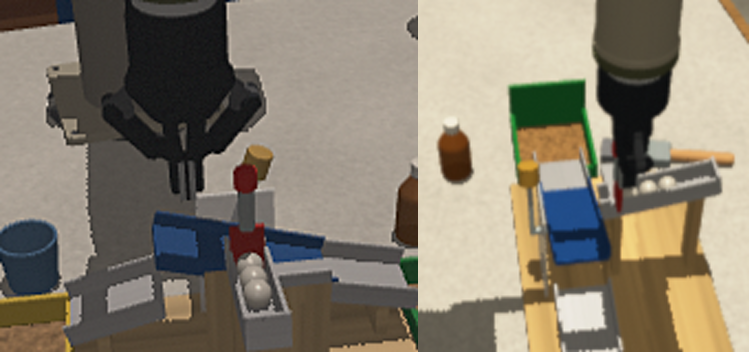

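The fingertips stand at crop (185,195), on the yellow side of the knob (245,180), at knob height and clear of the balls. Now I push towards green.

>>> servo_tool(
  plan=[
    [[0.0015,0.01,0,0,0],[0.0015,0.01,0,0,0],[0.0015,0.01,0,0,0],[0.0015,0.01,0,0,0],[0.0015,0.01,0,0,0],[0.001,0.008,0,0,0],[0.001,0.006,0,0,0],[0,0,0,0,0]],
  ],
)

```text
time: 4.7
tool_pos: [594.2, 14.7, 292.8]
tcp_rot: [-180.0, 0.0, -8.6]
ft_force: [0.1, -1.1, 0.8]
finger_gap: -0.0
grip_force: 0.0
```

>>> servo_tool(
  plan=[
    [[0.0005,0.003,0,0,0],[0,0,0,0,0]],
  ],
)

```text
time: 4.9
tool_pos: [594.4, 15.9, 292.6]
tcp_rot: [179.9, 0.0, -8.7]
ft_force: [-0.9, -2.8, 1.5]
finger_gap: -0.3
grip_force: 1.7
```

>>> servo_tool(
  plan=[
    [[0.0005,0.003,0,0,0],[0.0005,0.003,0,0,0],[0,0,0,0,0]],
  ],
)

```text
time: 5.2
tool_pos: [594.8, 17.5, 292.7]
tcp_rot: [179.5, 0.1, -8.9]
ft_force: [-6.2, -23.8, 3.3]
finger_gap: -0.0
grip_force: 12.7
```

```bash
python3 - <<'E'
from h import *
S=snap('scene','s4');D=snap('side','d4');t=sense();print(t['tool_pos'],t['ft_force'])
a=S['frame'][100:270,220:460];b=D['frame'][130:300,240:400]
A=cv2.resize(a,(450,319),interpolation=cv2.INTER_CUBIC);B=cv2.resize(b,(300,319),interpolation=cv2.INTER_CUBIC)
cv2.imwrite('pics/m4.png',np.hstack([A,B]))
E
```

```text
[594.8204975   17.47395472 292.69002944] [ -8.20287476 -24.60252303   2.93320748]
```

View pics/m4.png

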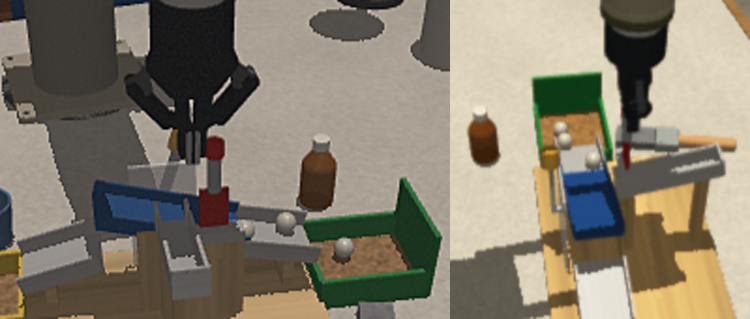

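The stop is at its end (24 N at the fingers). One ball is in the green tray (343,248) and two are rolling down the green chute (285,222) and (247,230). I'll back off, rise, and let them settle.

>>> servo_tool(
  plan=[
    [[-0.002,-0.01,0,0,0],[-0.003,-0.02,0,0,0],[0,-0.02,0.02,0,0],[0,-0.02,0.04,0,0],[0,0,0.04,0,0],[0,0,0,0,0],[0,0,0,0,0],[0,0,0,0,0],[0,0,0,0,0],[0,0,0,0,0]],
  ],
)

```text
time: 6.3
tool_pos: [590.3, -47.1, 391.3]
tcp_rot: [-180.0, 0.1, -8.6]
ft_force: [0.7, 0.3, 0.6]
finger_gap: -0.0
grip_force: 0.0
```

>>> servo_tool(
  plan=[
    [[0,0,0,0,0],[0,0,0,0,0],[0,0,0,0,0],[0,0,0,0,0],[0,0,0,0,0],[0,0,0,0,0],[0,0,0,0,0],[0,0,0,0,0],[0,0,0,0,0],[0,0,0,0,0]],
  ],
)

```text
time: 7.3
tool_pos: [590.7, -47.4, 392.9]
tcp_rot: [-180.0, 0.0, -8.6]
ft_force: [0.5, -0.1, -0.0]
finger_gap: -0.1
grip_force: 0.0
```

```bash
python3 - <<'E'
from h import *
S=snap('scene','s5');D=snap('side','d5');t=sense();print(t['tool_pos'],t['ft_force'])
a=S['frame'][100:290,180:460];b=D['frame'][130:300,240:400]
A=cv2.resize(a,(490,333),interpolation=cv2.INTER_CUBIC);B=cv2.resize(b,(300,333),interpolation=cv2.INTER_CUBIC)
cv2.imwrite('pics/m5.png',np.hstack([A,B]))
E
```

```text
[590.66352474 -47.3978008  392.89965311] [-0.16821644  0.10987814 -0.31141291]
```

View pics/m5.png

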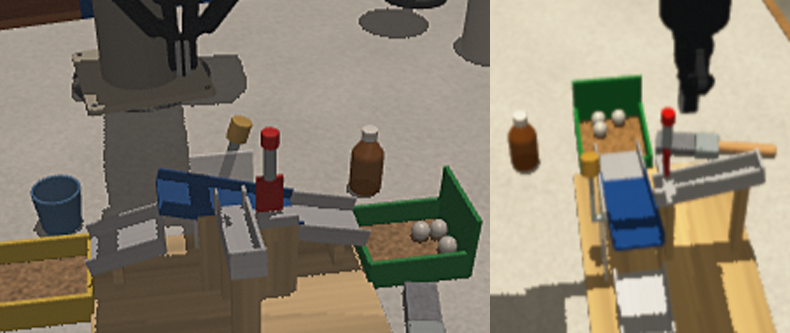

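All three balls are in the green tray (421,230), (438,228) and (447,245). The stop is open, the gate leans to green, and the robot is clear. I'll wait one more second, check that nothing moves, then hand in.

>>> servo_tool(
  plan=[
    [[0,0,0,0,0],[0,0,0,0,0],[0,0,0,0,0],[0,0,0,0,0],[0,0,0,0,0],[0,0,0,0,0],[0,0,0,0,0],[0,0,0,0,0],[0,0,0,0,0],[0,0,0,0,0]],
  ],
)

```text
time: 8.4
tool_pos: [590.6, -47.4, 392.9]
tcp_rot: [-180.0, 0.0, -8.6]
ft_force: [-0.2, -0.1, -0.0]
finger_gap: 0.4
grip_force: 0.0
```

```bash
python3 - <<'E'
from h import *
S=snap('scene','s6');o=load('s5')['frame']
f=lambda i:i[200:280,380:460].astype(int)
m=np.abs(f(S['frame'])-f(o)).max(); n=(np.abs(f(S['frame'])-f(o)).max(2)>40).sum(); print(m,n)
if n<15: print(r.hand_in())
E
```

```text
9 0
the job is handed in; nothing more can be done
None
```

Done and handed in at about 8.5 s: the gate was rocked over to green, the feed stop pushed to its end, and all three balls lie at rest in the green tray; the bottle, cup and brush were not touched.

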